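# Lay out a stripped bearing set for rebuilding

## Robot

A 6-joint arm with a two-finger parallel gripper is mounted at the origin on a cart in front of the work surface, level with it; the furniture and walls round the work are solid. World frame = base frame: x ahead of the robot, y to its left, z up, the work surface at z = 0. Lengths are in m, angles in degrees, forces in N, time in s.
With the tool pointing down it reaches from about 0.375 to 0.9 m from the base axis. Payload 3.1 kg.
Tool frame: the origin (TCP) lies on the centre line of the jaws, within the pads' length; the fingertips stand 8 mm ahead of it and the grasp point (between the pads) lies 11 mm behind it; z points along the fingers, y is the line along which they close (so a half turn about z gives the same grasp; the last joint's range is limited). The gripper opens to 87 mm and grips with 3 to 60 N. Pads are 19 mm wide; open, the fingers measure 117 mm over their backs; the gripper's body (75 mm by 190 mm) begins 51 mm behind the grasp point.
Start: joints at [54.632, 30.224, 82.088, -0, 67.689, -10.227], TCP at [0.265, 0.566, 0.231] pointing down, gripper open.
Joint ranges: [-176.69, 176.69], [-43.24, 126.21], [12.49, 139.97], [-82, 262], [0, 151.66], [-163.58, 163.58]. Speed limits (degrees/s): [159.86, 159.86, 180, 180, 180, 180].

## Interface

Orientations are given as a 3x3 rotation matrix whose columns are the frame's x, y, z axes.
In Python, from rig import * gives the robot as it stands.
- The arm moves only by the tool step_arm, never from a script. Its argument "targets" is a list of rows, each a list of 5 numbers: the opening, from -1 (shut) to 1 (fully open), then the shift along the world's x, y, z normalised to -1 to 1, where 1 is 0.25 m, then the turn about the world's z normalised to -1 to 1, where 1 is 180 degrees. In form: [[fingers, x, y, z, turn], ...]. A call has 1 to 20 rows; each row is the pose to reach, as a shift and turn from the pose commanded when the call began, turning the shorter way round; what a row does not reach only later rows make up. A row lasts 1/10 s, in which the tool goes at most 50 mm and 8.59 degrees, less where a joint would pass 70% of its speed; a pose out of reach is approached as far as the arm can. A call with a number of a shift or a turn outside -1 to 1 is refused whole. A call with a gripper value outside its range is refused whole. The fingers move at their own pace and stop on an object; the grip force is fixed at half the most. Time passes only in rows, so rows that repeat a pose let the fingers close. It gives the time, the measured TCP pose, the force, the opening and the grip force at its end, in the units of the state.
- read_state(): the state, without advancing time (a new reading comes with each control period).
- capture(name): name is "scene" or "top"; returns a dict with "color" (420x560x3 uint8, red, green, blue), "mtx" (3x3 intrinsics, pixels), "pose" (4x4, takes a point from camera to world coordinates). Camera axes: x right, y down, z forward; pixel columns grow to the right and rows downward; lengths in m; the calibration is good to about 2 mm. A picture is of the moment at which its call begins. There is no depth.
- hand_in(): hands the job in; it is judged then, once.
The state is a dict: "time_s": time; "joint_positions": joint angles; "qvel": joint speeds; "tau": joint torques, N m; "position": TCP position; "tcp_rot": TCP orientation; "force": force on the tool from outside, world axes, zero at the start; "moment": the same for the moment, N m; "opening": opening from 0.0 (shut) to 1.0 (fully open); "grasp_force": force on a finger pad.
Only numpy, scipy, OpenCV 4.12 (cv2) and the standard library are available. Lean on these libraries where they do the work, as an engineer would, in place of code of your own. Each camera call takes 0.05 s, during which the arm holds its last target. There are 200 camera calls.

## Task

The four parts of a stripped bearing set stand on the wooden rack in the order in which they came off, starting beside the end with the hanging hole. Lay them out for the rebuild: move them onto the posts of the grey steel rack in reverse order, so that the part beside the holed end of the wooden rack goes on the post farthest from the holed end of the grey rack, the next one on the post before that, and so on. Leave each part lying flat on the grey rail, let go, with the post through its bore.

Things in the scene. Friction and masses are not known exactly. Their poses are not given: they have to be found in the camera images.
- strip_rack: Wooden rack, fixed, holding the parts at the start. Rail 50 mm wide (x), 337 mm long (y), top 24 mm above the bench, on two cross feet 86 mm wide. Its +y end is round with an oval 26 mm wide hanging hole, the other is square. Four posts on x = 0 at y = 112.5 (beside the holed end), 37.5, -37.5, -112.5 mm. Origin on the bench under the row's middle, z up.
- build_rack: Grey steel rack, fixed, empty. Rail 50 mm wide (x), 337 mm long (y), top 24 mm above the bench, on two cross feet 86 mm wide. Its +y end is round with an oval 26 mm wide hanging hole, the other is square. Four posts on x = 0 at y = 112.5 (beside the holed end), 37.5, -37.5, -112.5 mm, 42 mm tall, 11 mm thick, tip 4 mm. Origin on the bench under the row's middle, z up.
- outer_ring: Bright steel bearing outer ring, plain and wide: 66 mm outside, 17 mm high, bore 50 mm. Loose. Origin at the centre of its underside, z up; starts flat on the wooden rail, post through its bore, up to 3 mm off centre.
- thrust_ring: Flat bright steel thrust washer: 60 mm outside, only 7 mm high, bore 36 mm (count on 25 mm); it overhangs the rail by 5 mm on either side, so fingers may reach below it there. Loose. Origin at the centre of its underside, z up; starts flat on the wooden rail, post through its bore, up to 3 mm off centre.
- inner_ring: Small bright steel bearing inner ring with a groove round its middle: 42 mm outside, 16 mm high, bore 30 mm (count on 21 mm). Loose. Origin at the centre of its underside, z up; starts flat on the wooden rail, post through its bore, up to 3 mm off centre.
- lock_nut: Dark steel bearing lock nut with four slots in its rim: 54 mm outside, 46 mm across the slots' floors, 12 mm high, bore 34 mm. Loose. Origin at the centre of its underside, z up; starts flat on the wooden rail, post through its bore, up to 3 mm off centre.
- post_outer_ring: Fixed steel taper post of the wooden rack (42 mm tall, 11 mm thick at the foot, 4 mm at the tip) that carries the outer ring at the start and shows through its bore. It stays there and so tells where that part stood. Origin on its axis at the rail's top, z up.
- post_thrust_ring: Fixed steel taper post of the wooden rack (42 mm tall, 11 mm thick at the foot, 4 mm at the tip) that carries the thrust washer at the start and shows through its bore. It stays there and so tells where that part stood. Origin on its axis at the rail's top, z up.
- post_inner_ring: Fixed steel taper post of the wooden rack (42 mm tall, 11 mm thick at the foot, 4 mm at the tip) that carries the inner ring at the start and shows through its bore. It stays there and so tells where that part stood. Origin on its axis at the rail's top, z up.
- post_lock_nut: Fixed steel taper post of the wooden rack (42 mm tall, 11 mm thick at the foot, 4 mm at the tip) that carries the lock nut at the start and shows through its bore. It stays there and so tells where that part stood. Origin on its axis at the rail's top, z up.
Mind the look-alikes: they are no part of the job. What is shaped like the lock_nut but yellow is not meant. What is shaped like the outer_ring but purple is not meant.

How it is judged (in metres and radians):
At the end, for the whole second after the job is handed in: Each part is on the grey post counted from the holed end as its old post is from the wooden rack's square end; centred on it within 22 mm (outer ring), 14 mm (thrust washer, lock nut), 11 mm (inner ring), underside 20-28 mm above the bench, tilt under 0.12 rad, at rest (< 0.02 m/s) (((y of post_outer_ring in the frame of strip_rack between 0.0925 and 0.1325 m and y of outer_ring in the frame of build_rack between -0.1345 and -0.0905 m) or (y of post_outer_ring in the frame of strip_rack between 0.0175 and 0.0575 m and y of outer_ring in the frame of build_rack between -0.0595 and -0.0155 m) or (y of post_outer_ring in the frame of strip_rack between -0.0575 and -0.0175 m and y of outer_ring in the frame of build_rack between 0.0155 and 0.0595 m) or (y of post_outer_ring in the frame of strip_rack between -0.1325 and -0.0925 m and y of outer_ring in the frame of build_rack between 0.0905 and 0.1345 m)) and x of outer_ring in the frame of build_rack between -0.022 and 0.022 m and z of outer_ring in the frame of build_rack between 0.02 and 0.028 m and angle between each of outer_ring, thrust_ring, inner_ring, lock_nut's own z axis and vertical below 0.12 rad and linear speed of each of outer_ring, thrust_ring, inner_ring, lock_nut below 0.02 m/s and ((y of post_thrust_ring in the frame of strip_rack between 0.0925 and 0.1325 m and y of thrust_ring in the frame of build_rack between -0.1265 and -0.0985 m) or (y of post_thrust_ring in the frame of strip_rack between 0.0175 and 0.0575 m and y of thrust_ring in the frame of build_rack between -0.0515 and -0.0235 m) or (y of post_thrust_ring in the frame of strip_rack between -0.0575 and -0.0175 m and y of thrust_ring in the frame of build_rack between 0.0235 and 0.0515 m) or (y of post_thrust_ring in the frame of strip_rack between -0.1325 and -0.0925 m and y of thrust_ring in the frame of build_rack between 0.0985 and 0.1265 m)) and x of thrust_ring in the frame of build_rack between -0.014 and 0.014 m and z of thrust_ring in the frame of build_rack between 0.02 and 0.028 m and ((y of post_inner_ring in the frame of strip_rack between 0.0925 and 0.1325 m and y of inner_ring in the frame of build_rack between -0.1235 and -0.1015 m) or (y of post_inner_ring in the frame of strip_rack between 0.0175 and 0.0575 m and y of inner_ring in the frame of build_rack between -0.0485 and -0.0265 m) or (y of post_inner_ring in the frame of strip_rack between -0.0575 and -0.0175 m and y of inner_ring in the frame of build_rack between 0.0265 and 0.0485 m) or (y of post_inner_ring in the frame of strip_rack between -0.1325 and -0.0925 m and y of inner_ring in the frame of build_rack between 0.1015 and 0.1235 m)) and x of inner_ring in the frame of build_rack between -0.011 and 0.011 m and z of inner_ring in the frame of build_rack between 0.02 and 0.028 m and ((y of post_lock_nut in the frame of strip_rack between 0.0925 and 0.1325 m and y of lock_nut in the frame of build_rack between -0.1265 and -0.0985 m) or (y of post_lock_nut in the frame of strip_rack between 0.0175 and 0.0575 m and y of lock_nut in the frame of build_rack between -0.0515 and -0.0235 m) or (y of post_lock_nut in the frame of strip_rack between -0.0575 and -0.0175 m and y of lock_nut in the frame of build_rack between 0.0235 and 0.0515 m) or (y of post_lock_nut in the frame of strip_rack between -0.1325 and -0.0925 m and y of lock_nut in the frame of build_rack between 0.0985 and 0.1265 m)) and x of lock_nut in the frame of build_rack between -0.014 and 0.014 m and z of lock_nut in the frame of build_rack between 0.02 and 0.028 m); the robot touches nothing.
It also fails if it takes over 83 s, if anything falls off the work surface, if the arm or the gripper's body presses on something with over 40 N, if the wrist force passes 120 N, or if a joint passes its speed limit or range.

## Working session

There is one attempt and no reset: what is moved stays moved. The work goes in short steps, Python scripts to look and compute and a tool call to move; the robot and the scene stay as the last step left them, time stands still between calls to the robot, and variables do not carry over. Pictures are saved under pics/ and viewed, at most 14 in all, crops included, and the job is handed in when it is done.

Besides the shell and the picture viewer there is one more tool, called as name([rows], argument=value, ...), one row to a line, values as JSON. step_arm: Moves the arm, as the interface text tells. Scaled input: -1 to 1 covers 0.25 m each way for a shift and 180 degrees each way for a turn. Its arguments: {"type":"object","properties":{"targets":{"type":"array","items":{"type":"array","items":{"type":"number"}}}},"required":["targets"]}

```bash
mkdir -p pics; python3 - <<'E'
from rig import *
import cv2,numpy as np
for n in("scene","top"):
    c=capture(n);cv2.imwrite(f"pics/{n}0.png",c["color"][:,:,::-1]);print(n,c["mtx"].round(1).tolist(),c["pose"].round(4).tolist())
s=read_state();print(s["time_s"],s["position"],s["tcp_rot"],s["opening"])
E
```

```text
scene [[427.9, 0.0, 277.7], [0.0, 427.9, 212.5], [0.0, 0.0, 1.0]] [[0.5388, -0.533, 0.6524, -0.0506], [-0.8424, -0.3345, 0.4224, -0.4229], [-0.007, -0.7772, -0.6292, 0.604], [0.0, 0.0, 0.0, 1.0]]
top [[437.5, 0.0, 278.7], [0.0, 437.5, 209.3], [0.0, 0.0, 1.0]] [[0.0183, -0.998, 0.0597, 0.4469], [-0.9995, -0.0197, -0.0234, -0.0304], [0.0245, -0.0593, -0.9979, 0.915], [0.0, 0.0, 0.0, 1.0]]
0.1 [0.26513344 0.56525695 0.22967365] [[-9.05271449e-01  4.24832120e-01 -1.12827013e-03]
 [ 4.24833485e-01  9.05270072e-01 -1.61430041e-03]
 [ 3.35582518e-04 -1.94070701e-03 -9.99998061e-01]] 0.9992930335524645
```

View pics/scene0.png

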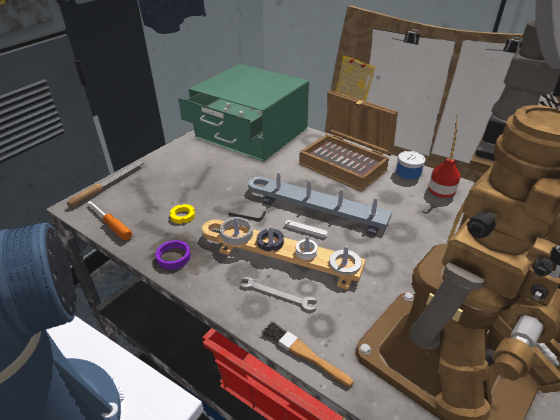

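View pics/top0.png

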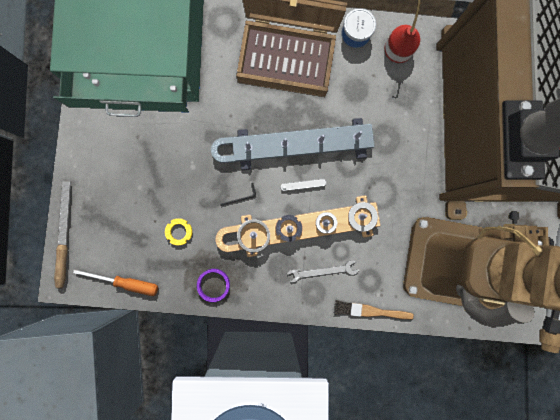

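The scene view shows both racks with holed ends to the left (+y). On the wooden rack, starting at the hole, are the outer ring, lock nut, inner ring and washer (top view about (253,235), (290,229), (326,223), (362,216)). The grey posts sit at about (248,148) to (359,135) in the top view.

```bash
python3 - <<'E'
import cv2
a=cv2.imread("pics/top0.png")[115:260,205:390];cv2.imwrite("pics/topc.png",cv2.resize(a,None,fx=4,fy=4,interpolation=cv2.INTER_CUBIC))
a=cv2.imread("pics/scene0.png")[165:295,195:395];cv2.imwrite("pics/scenec.png",cv2.resize(a,None,fx=4,fy=4,interpolation=cv2.INTER_CUBIC))
E
```

```text
(no output)
```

View pics/topc.png

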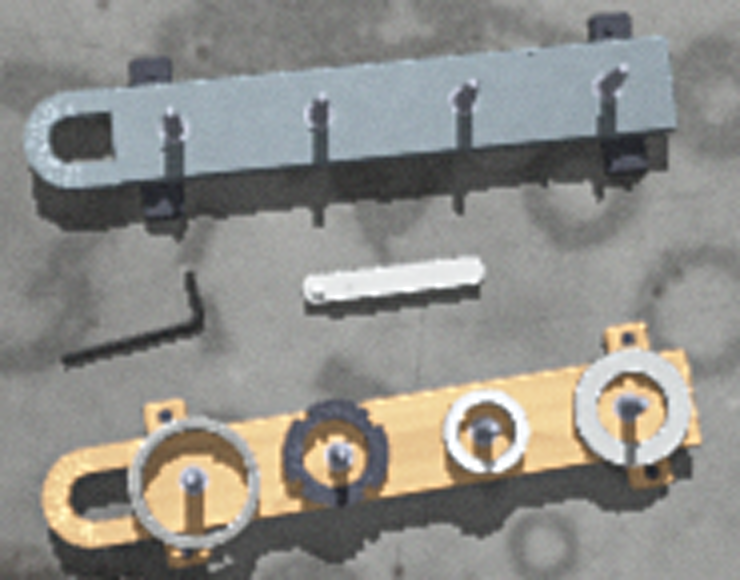

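View pics/scenec.png

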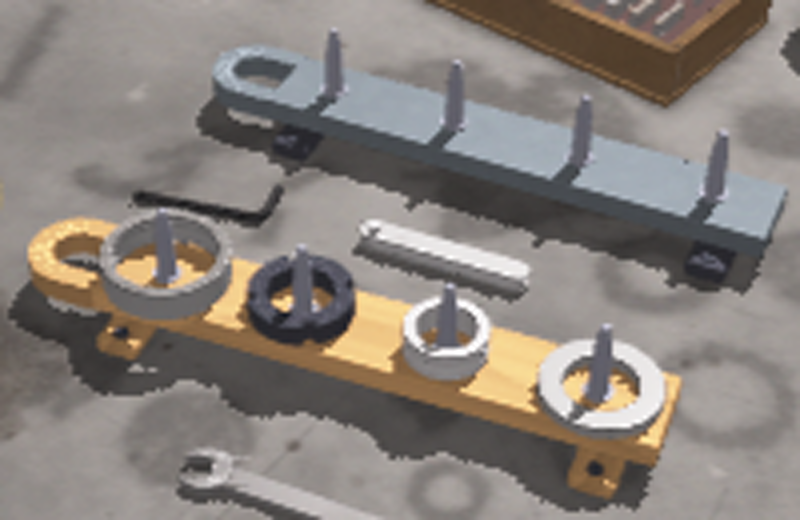

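```bash
cat > h.py <<'E'
import numpy as np
MT=np.array([[437.5,0,278.7],[0,437.5,209.3],[0,0,1]]);PT=np.array([[0.0183,-0.998,0.0597,0.4469],[-0.9995,-0.0197,-0.0234,-0.0304],[0.0245,-0.0593,-0.9979,0.915],[0,0,0,1]])
MS=np.array([[427.9,0,277.7],[0,427.9,212.5],[0,0,1]]);PS=np.array([[0.5388,-0.533,0.6524,-0.0506],[-0.8424,-0.3345,0.4224,-0.4229],[-0.007,-0.7772,-0.6292,0.604],[0,0,0,1]])
def top(u,v,z): return cast(MT,PT,u,v,z)
def scn(u,v,z): return cast(MS,PS,u,v,z)
def cast(M,P,u,v,z):
    d=P[:3,:3]@np.linalg.solve(M,[u,v,1]);o=P[:3,3];return o+d*(z-o[2])/d[2]
tc=lambda p:((p[0]+.5)/4-.5+205,(p[1]+.5)/4-.5+115)
sc=lambda p:((p[0]+.5)/4-.5+195,(p[1]+.5)/4-.5+165)
E
python3 - <<'E'
from h import *
np.set_printoptions(precision=4,suppress=True)
def fit(name,P):
    P=np.array(P)[:,:2];t=np.array([112.5,37.5,-37.5,-112.5])/1e3;c=P.mean(0);d=(t[:,None]*(P-c)).sum(0)/(t@t);L=np.hypot(*d)
    print(name,"c",c,"scale",L,"ang",np.degrees(np.arctan2(d[1],d[0])),"res mm",1e3*(P-c-t[:,None]*d/L).ravel());print(c+t[:,None]*d/L)
gt=[(170,114),(320,98),(470,86),(622,70)];gb=[(175,133),(318,117),(462,103),(604,93)]
st=[(334,31),(457,63),(586,97),(723,131)];sb=[(331,97),(453,126),(581,163),(714,197)]
fit("g tip top",[top(*tc(p),.066) for p in gt]);fit("g base top",[top(*tc(p),.024) for p in gb])
fit("g tip sc",[scn(*sc(p),.066) for p in st]);fit("g base sc",[scn(*sc(p),.024) for p in sb])
fit("w tip sc",[scn(*sc(p),.066) for p in [(162,212),(301,247),(450,285),(605,326)]])
fit("w tip top",[top(*tc(p),.066) for p in [(194,474),(341,450),(487,425),(633,400)]])
print("rings top",np.array([top(*tc(p),z) for p,z in zip([(194,484),(336,452),(487,431),(633,407)],[.041,.036,.04,.031])]))
print("rings sc",np.array([scn(*sc(p),z) for p,z in zip([(167,252),(302,288),(447,324),(602,379)],[.041,.036,.04,.031])]))
E
```

```text
g tip top c [ 0.6399 -0.0967] scale 0.9943455963179196 ang 96.87585043518678 res mm [-0.0936 -1.0276  0.5954  0.092  -0.6561  0.7937  0.1543  0.1419]
[[ 0.6264  0.0149]
 [ 0.6354 -0.0595]
 [ 0.6443 -0.134 ]
 [ 0.6533 -0.2084]]
g base top c [ 0.6392 -0.0972] scale 0.9904222246491029 ang 96.74269090565627 res mm [-0.5821 -1.2133  0.6415 -0.0578  0.8851  0.1886 -0.9445  1.0825]
[[ 0.6259  0.0145]
 [ 0.6348 -0.0599]
 [ 0.6436 -0.1344]
 [ 0.6524 -0.2089]]
g tip sc c [ 0.6431 -0.0962] scale 0.9958774820799167 ang 97.24488225170323 res mm [ 0.2813 -0.2937  0.013  -0.3084 -0.6748 -0.0357  0.3806  0.6378]
[[ 0.6289  0.0154]
 [ 0.6383 -0.059 ]
 [ 0.6478 -0.1334]
 [ 0.6573 -0.2078]]
g base sc c [ 0.6399 -0.0976] scale 1.0028969342914873 ang 97.90503127798262 res mm [-0.96    0.0904  1.7656  0.9006 -0.8007 -0.9963 -0.0049  0.0053]
[[ 0.6245  0.0138]
 [ 0.6348 -0.0605]
 [ 0.6451 -0.1348]
 [ 0.6554 -0.2091]]
w tip sc c [ 0.4705 -0.109 ] scale 0.9958096782557643 ang 100.87529245548508 res mm [-0.1409 -0.7619  0.1544  0.3545  0.4106  0.0336 -0.424   0.3738]
[[ 0.4492  0.0015]
 [ 0.4634 -0.0722]
 [ 0.4775 -0.1458]
 [ 0.4917 -0.2195]]
w tip top c [ 0.4704 -0.1082] scale 0.9639725369673697 ang 100.64052121663336 res mm [ 0.9297 -4.0405  0.0208 -1.3205 -0.3361  1.4843 -0.6145  3.8766]
[[ 0.4496  0.0024]
 [ 0.4634 -0.0713]
 [ 0.4773 -0.145 ]
 [ 0.4911 -0.2187]]
rings top [[ 0.4457 -0.0009  0.041 ]
 [ 0.463  -0.0716  0.036 ]
 [ 0.4749 -0.147   0.04  ]
 [ 0.4888 -0.2225  0.031 ]]
rings sc [[ 0.4485 -0.0007  0.041 ]
 [ 0.4667 -0.0697  0.036 ]
 [ 0.4786 -0.1449  0.04  ]
 [ 0.4931 -0.2203  0.031 ]]
```

step_arm([
  [1,0.2,-0.2,0,-0.05],
  [1,0.3,-0.4,0,-0.1],
  [1,0.4,-0.6,0,-0.15],
  [1,0.4,-0.8,0,-0.15],
  [1,0.4,-1,0,-0.15],
  [1,0.4,-1,0,-0.15],
])

```text
time_s: 0.7
position: [0.3647, 0.3124, 0.23]
tcp_rot: [[-0.612, 0.791, -0.002], [0.791, 0.612, -0.002], [-0.0, -0.003, -1.0]]
force: [-0.2, -0.5, 0.8]
opening: 1.002
grasp_force: 0.0
```

step_arm([
  [1,0.1,-0.2,0,-0.05],
  [1,0.2,-0.4,0,-0.1],
  [1,0.3,-0.6,0,-0.15],
  [1,0.3,-0.8,0,-0.15],
  [1,0.3,-1,0,-0.15],
  [1,0.3,-1,0,-0.15],
])

```text
time_s: 1.3
position: [0.4407, 0.0619, 0.2303]
tcp_rot: [[-0.184, 0.983, -0.001], [0.983, 0.184, -0.001], [-0.001, -0.001, -1.0]]
force: [-0.3, -0.1, -1.0]
opening: 1.001
grasp_force: 0.0
```

step_arm([
  [1,0.028,-0.15,0,0],
  [1,0.028,-0.268,-0.1,0],
  [1,0.028,-0.268,-0.3,0],
  [1,0.028,-0.268,-0.4,0],
  [1,0.028,-0.268,-0.4,0],
  [1,0.028,-0.268,-0.4,0],
])

```text
time_s: 1.9
position: [0.4475, -0.0012, 0.1306]
tcp_rot: [[-0.188, 0.982, -0.001], [0.982, 0.188, 0.0], [0.0, -0.001, -1.0]]
force: [0.4, -0.4, 1.4]
opening: 1.001
grasp_force: 0.0
```

step_arm([
  [1,0,0,-0.1,0],
  [1,0,0,-0.2,0],
  [1,0,0,-0.3,0],
  [1,0,0,-0.36,0],
  [1,0,0,-0.404,0],
  [1,0,0,-0.404,0],
  [-1,0,0,-0.404,0],
  [-1,0,0,-0.404,0],
  [-1,0,0,-0.404,0],
  [-1,0,0,-0.404,0],
  [-1,0,0,-0.404,0],
])

```text
time_s: 3.0
position: [0.448, -0.0013, 0.0302]
tcp_rot: [[-0.188, 0.982, 0.001], [0.982, 0.188, -0.0], [-0.001, 0.001, -1.0]]
force: [-0.3, 0.8, 6.5]
opening: 0.746
grasp_force: 30.0
```

step_arm([
  [-1,0,0,0.08,0],
  [-1,0,0,0.2,0],
  [-1,0,0,0.32,0],
  [-1,0.08,-0.08,0.34,0],
  [-1,0.2,-0.2,0.34,0],
  [-1,0.32,-0.32,0.34,0],
  [-1,0.44,-0.44,0.34,-0.02],
  [-1,0.56,-0.56,0.34,-0.02],
  [-1,0.68,-0.68,0.34,-0.02],
  [-1,0.77,-0.77,0.34,-0.02],
  [-1,0.826,-0.828,0.34,-0.02],
  [-1,0.826,-0.828,0.34,-0.02],
  [-1,0.826,-0.828,0.34,-0.02],
])

```text
time_s: 4.3
position: [0.6526, -0.2076, 0.1134]
tcp_rot: [[-0.126, 0.992, -0.003], [0.992, 0.126, 0.002], [0.002, -0.003, -1.0]]
force: [0.0, 0.6, -2.3]
opening: 0.746
grasp_force: 30.0
```

```bash
cat > look.py <<'E'
from rig import *
import cv2,sys,numpy as np
n=sys.argv[1];o=[]
for v,(r0,r1,c0,c1) in (("scene",(150,300,195,410)),("top",(100,260,205,420))):
    a=capture(v)["color"][r0:r1,c0:c1,::-1];o.append(cv2.resize(a,(560,300 if v=="scene" else 300)))
cv2.imwrite(f"pics/{n}.png",np.vstack(o))
E
python3 look.py p1
```

```text
(no output)
```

View pics/p1.png

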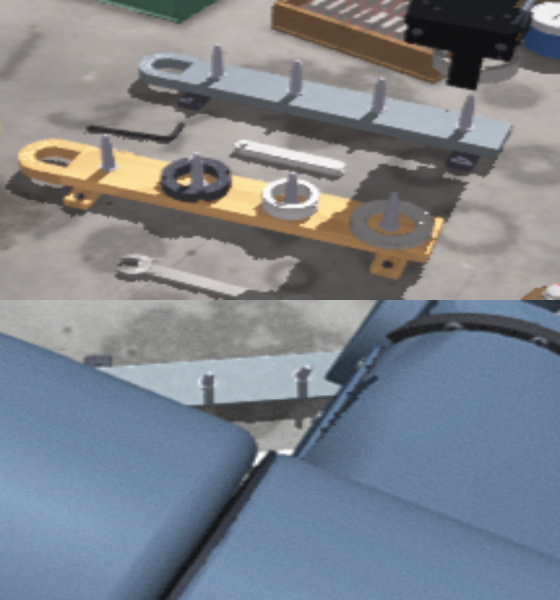

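The ring hangs level in the gripper (scene half about (475,60)), above the last grey post at (467,110). The other parts are undisturbed.

step_arm([
  [-1,0,0,-0.08,0],
  [-1,0,0,-0.16,0],
  [-1,0,0,-0.24,0],
  [-1,0,0,-0.3,0],
  [-1,0,0,-0.336,0],
  [-1,0,0,-0.336,0],
  [-1,0,0,-0.336,0],
])

```text
time_s: 5.1
position: [0.6542, -0.208, 0.031]
tcp_rot: [[-0.127, 0.992, 0.001], [0.992, 0.127, -0.0], [-0.0, 0.001, -1.0]]
force: [0.1, -0.5, -0.7]
opening: 0.745
grasp_force: 30.0
```

step_arm([
  [1,0,0,0,0],
  [1,0,0,0,0],
  [1,0,0,0,0],
  [1,0,0,0,0],
  [1,0,0,0.1,0],
  [1,0,0,0.25,0],
  [1,0,0,0.4,0],
  [1,-0.1,0.07,0.4,0.02],
  [1,-0.25,0.18,0.4,0.02],
  [1,-0.4,0.29,0.4,0.02],
  [1,-0.55,0.4,0.4,0.02],
  [1,-0.68,0.49,0.4,0.02],
  [1,-0.759,0.548,0.4,0.02],
  [1,-0.759,0.548,0.4,0.02],
  [1,-0.759,0.548,0.4,0.02],
])

```text
time_s: 6.6
position: [0.4655, -0.0717, 0.1311]
tcp_rot: [[-0.189, 0.982, 0.003], [0.982, 0.189, -0.001], [-0.002, 0.002, -1.0]]
force: [1.3, -0.8, 0.1]
opening: 0.998
grasp_force: 0.0
```

```bash
python3 look.py p2
```

```text
(no output)
```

View pics/p2.png

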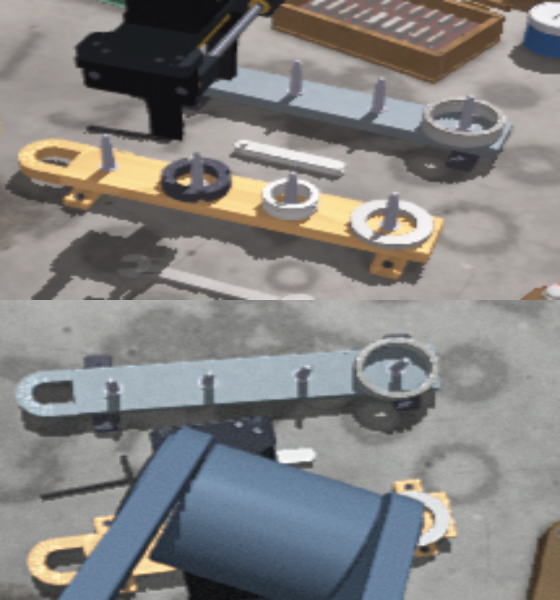

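The outer ring lies flat around the last grey post (scene half (465,120)). Next is the nut.

step_arm([
  [1,0,0,-0.1,0],
  [1,0,0,-0.2,0],
  [1,0,0,-0.3,0],
  [1,0,0,-0.36,0],
  [1,0,0,-0.388,0],
  [1,0,0,-0.388,0],
  [-1,0,0,-0.388,0],
  [-1,0,0,-0.388,0],
  [-1,0,0,-0.388,0],
  [-1,0,0,-0.388,0],
  [-1,0,0,-0.388,0],
  [-1,0,0,-0.388,0],
])

```text
time_s: 7.9
position: [0.4645, -0.0713, 0.034]
tcp_rot: [[-0.189, 0.982, 0.001], [0.982, 0.189, -0.0], [-0.001, 0.001, -1.0]]
force: [0.7, 0.2, 4.3]
opening: 0.623
grasp_force: 30.0
```

step_arm([
  [-1,0,0,0.08,0],
  [-1,0,0,0.2,0],
  [-1,0,0,0.32,0],
  [-1,0.07,-0.02,0.34,0],
  [-1,0.18,-0.06,0.34,0],
  [-1,0.3,-0.1,0.34,0],
  [-1,0.42,-0.14,0.34,-0.02],
  [-1,0.54,-0.19,0.34,-0.02],
  [-1,0.65,-0.23,0.34,-0.02],
  [-1,0.722,-0.251,0.34,-0.02],
  [-1,0.722,-0.251,0.34,-0.02],
  [-1,0.722,-0.251,0.34,-0.02],
  [-1,0.722,-0.251,0.34,-0.02],
])

```text
time_s: 9.2
position: [0.6428, -0.1331, 0.1179]
tcp_rot: [[-0.127, 0.992, -0.003], [0.992, 0.127, 0.001], [0.002, -0.003, -1.0]]
force: [-0.3, -0.1, -0.9]
opening: 0.632
grasp_force: 30.0
```

```bash
python3 look.py p3
```

```text
(no output)
```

View pics/p3.png

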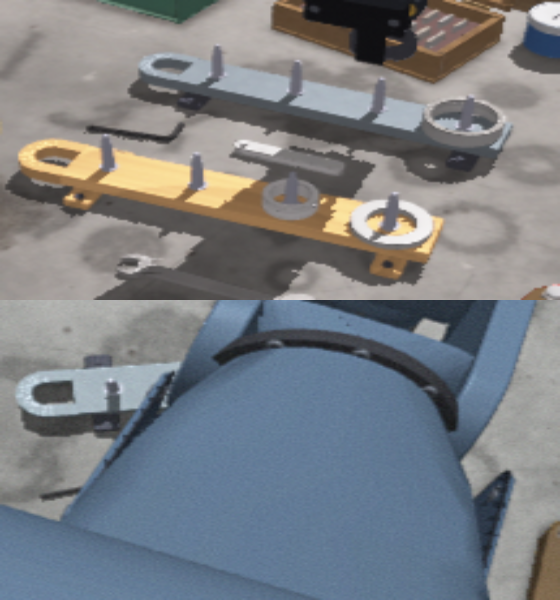

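```bash
python3 - <<'E'
from rig import *
import cv2
a=capture("scene")["color"][140:230,290:400,::-1];cv2.imwrite("pics/z.png",cv2.convertScaleAbs(cv2.resize(a,None,fx=6,fy=6,interpolation=cv2.INTER_CUBIC),alpha=1.8,beta=15))
E
```

```text
(no output)
```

View pics/z.png

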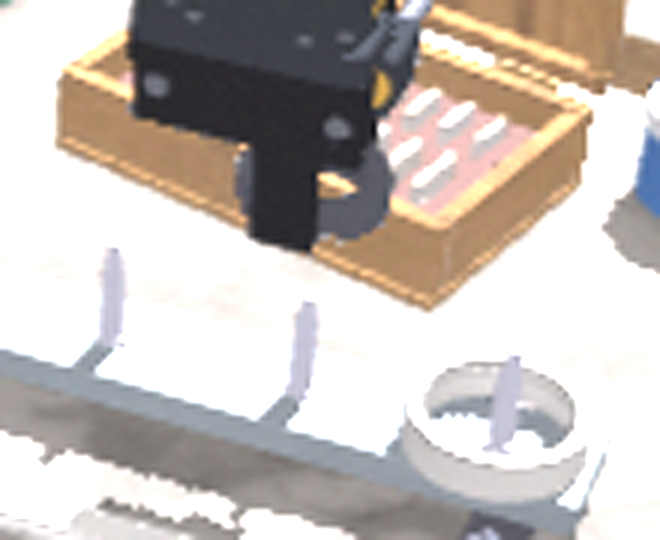

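The nut hangs in the grip about level (crop centre about (315,190)), centred near the gripper axis. Lowering it now.

step_arm([
  [-1,0,0,-0.08,0],
  [-1,0,0,-0.16,0],
  [-1,0,0,-0.24,0],
  [-1,0,0,-0.28,0],
  [-1,0,0,-0.31,0],
  [-1,0,0,-0.335,0],
  [-1,0,0,-0.335,0],
  [-1,0,0,-0.335,0],
])

```text
time_s: 10.15
position: [0.6451, -0.1341, 0.0354]
tcp_rot: [[-0.126, 0.992, 0.001], [0.992, 0.126, -0.0], [-0.0, 0.001, -1.0]]
force: [-0.0, -0.0, -1.3]
opening: 0.626
grasp_force: 30.0
```

step_arm([
  [1,0,0,0,0],
  [1,0,0,0,0],
  [1,0,0,0,0],
  [1,0,0,0,0],
  [1,0,0,0.1,0],
  [1,0,0,0.25,0],
  [1,0,0,0.38,0],
  [1,-0.1,0,0.38,0.02],
  [1,-0.25,-0.02,0.38,0.02],
  [1,-0.4,-0.03,0.38,0.02],
  [1,-0.52,-0.04,0.38,0.02],
  [1,-0.62,-0.048,0.38,0.02],
  [1,-0.672,-0.048,0.38,0.02],
  [1,-0.672,-0.048,0.38,0.02],
  [1,-0.672,-0.048,0.38,0.02],
])

```text
time_s: 11.65
position: [0.4776, -0.1464, 0.1302]
tcp_rot: [[-0.188, 0.982, 0.002], [0.982, 0.188, -0.001], [-0.001, 0.002, -1.0]]
force: [-0.2, -0.0, -0.7]
opening: 0.996
grasp_force: 0.0
```

```bash
python3 look.py p4
```

```text
(no output)
```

View pics/p4.png

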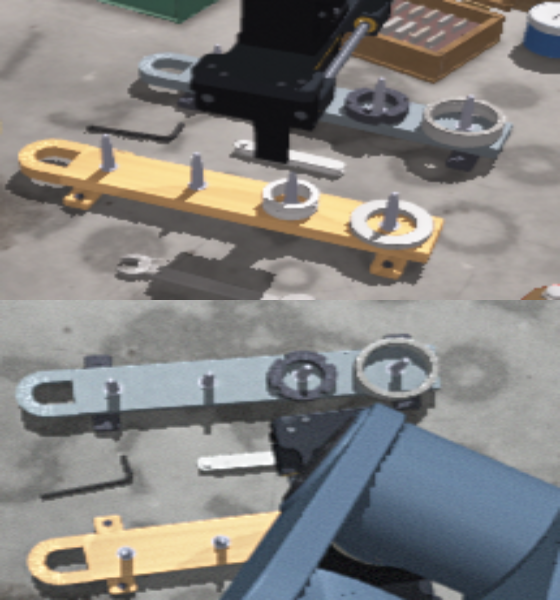

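The nut lies flat and centred on the third grey post (scene half (377,103)). Next is the inner ring.

step_arm([
  [1,0,0,-0.1,0],
  [1,0,0,-0.2,0],
  [1,0,0,-0.3,0],
  [1,0,0,-0.36,0],
  [1,0,0,-0.383,0],
  [1,0,0,-0.383,0],
  [-1,0,0,-0.383,0],
  [-1,0,0,-0.383,0],
  [-1,0,0,-0.383,0],
  [-1,0,0,-0.383,0],
  [-1,0,0,-0.383,0],
  [-1,0,0,-0.383,0],
  [-1,0,0,-0.383,0],
  [-1,0,0,-0.383,0],
])

```text
time_s: 13.15
position: [0.4767, -0.146, 0.0341]
tcp_rot: [[-0.188, 0.982, -0.0], [0.982, 0.188, -0.0], [-0.0, -0.0, -1.0]]
force: [0.1, 0.8, 1.6]
opening: 0.461
grasp_force: 29.9
```

step_arm([
  [-1,0,0,0.06,0],
  [-1,0,0,0.16,0],
  [-1,0,0,0.28,0],
  [-1,0,0,0.34,0],
  [-1,0.08,0.04,0.34,0],
  [-1,0.18,0.1,0.34,0],
  [-1,0.28,0.16,0.34,0],
  [-1,0.38,0.22,0.34,-0.02],
  [-1,0.48,0.28,0.34,-0.02],
  [-1,0.58,0.32,0.34,-0.02],
  [-1,0.637,0.345,0.34,-0.02],
  [-1,0.637,0.345,0.34,-0.02],
  [-1,0.637,0.345,0.34,-0.02],
])

```text
time_s: 14.45
position: [0.6348, -0.0595, 0.1184]
tcp_rot: [[-0.127, 0.992, -0.002], [0.992, 0.127, 0.0], [0.001, -0.002, -1.0]]
force: [-0.4, 0.1, -1.3]
opening: 0.459
grasp_force: 29.8
```

```bash
python3 - <<'E'
from rig import *
import cv2
a=capture("scene")["color"][130:230,240:370,::-1];cv2.imwrite("pics/z2.png",cv2.convertScaleAbs(cv2.resize(a,None,fx=6,fy=6,interpolation=cv2.INTER_CUBIC),alpha=1.5,beta=10))
E
```

```text
(no output)
```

View pics/z2.png

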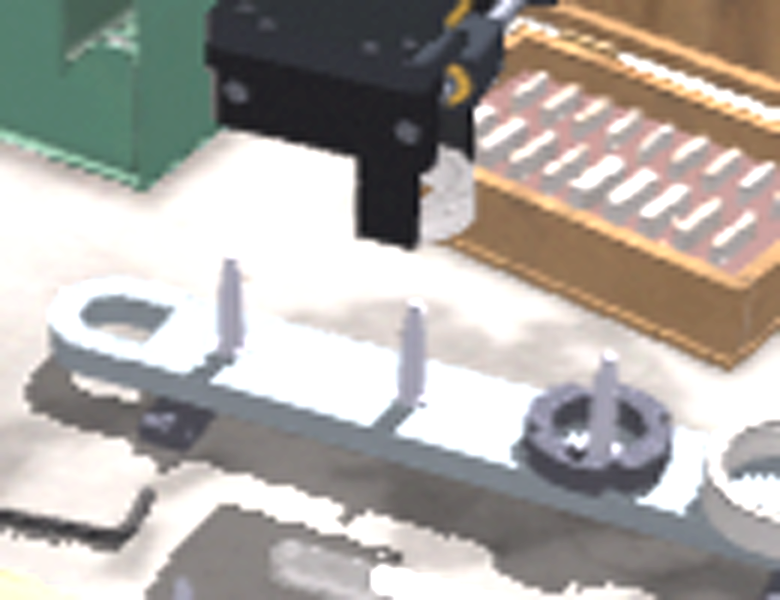

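The inner ring is held level (crop right edge at 474, underside about y 243) and centred in the gripper, above the second grey post (412,350).

step_arm([
  [-1,0,0,-0.08,0],
  [-1,0,0,-0.16,0],
  [-1,0,0,-0.24,0],
  [-1,0,0,-0.28,0],
  [-1,0,0,-0.31,0],
  [-1,0,0,-0.336,0],
  [-1,0,0,-0.336,0],
  [-1,0,0,-0.336,0],
])

```text
time_s: 15.3
position: [0.6363, -0.0599, 0.0356]
tcp_rot: [[-0.126, 0.992, 0.001], [0.992, 0.126, -0.0], [-0.0, 0.001, -1.0]]
force: [-0.1, -0.1, -1.0]
opening: 0.461
grasp_force: 29.8
```

step_arm([
  [1,0,0,0,0],
  [1,0,0,0,0],
  [1,0,0,0,0],
  [1,0,0,0,0],
  [1,0,0,0,0],
  [1,0,0,0.1,0],
  [1,0,0,0.25,0],
  [1,0,0,0.38,0],
  [1,-0.1,-0.1,0.38,0.02],
  [1,-0.22,-0.24,0.38,0.02],
  [1,-0.34,-0.38,0.38,0.02],
  [1,-0.46,-0.5,0.38,0.02],
  [1,-0.54,-0.6,0.38,0.02],
  [1,-0.581,-0.646,0.38,0.02],
  [1,-0.581,-0.646,0.38,0.02],
  [1,-0.581,-0.646,0.38,0.02],
])

```text
time_s: 16.9
position: [0.4914, -0.2209, 0.1301]
tcp_rot: [[-0.188, 0.982, 0.001], [0.982, 0.188, 0.0], [0.0, 0.001, -1.0]]
force: [0.5, 1.0, -1.3]
opening: 1.001
grasp_force: 0.0
```

```bash
python3 look.py p5
```

```text
(no output)
```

View pics/p5.png

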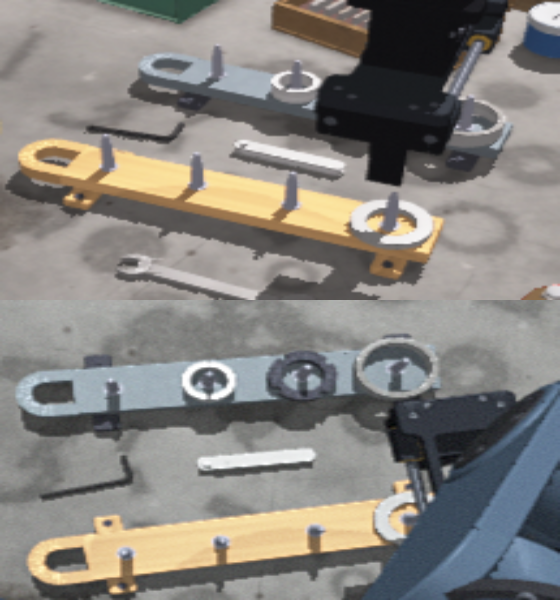

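The inner ring sits on grey post 2 (scene half (293,85)). Only the washer at (392,222) remains.

step_arm([
  [1,0,0,-0.1,0],
  [1,0,0,-0.2,0],
  [1,0,0,-0.3,0],
  [1,0,0,-0.36,0],
  [1,0,0,-0.39,0],
  [1,0,0,-0.41,0],
  [1,0,0,-0.41,0],
  [-1,0,0,-0.41,0],
  [-1,0,0,-0.41,0],
  [-1,0,0,-0.41,0],
  [-1,0,0,-0.41,0],
  [-1,0,0,-0.41,0],
  [-1,0,0,-0.41,0],
])

```text
time_s: 18.3
position: [0.4907, -0.2214, 0.0279]
tcp_rot: [[-0.188, 0.982, 0.0], [0.982, 0.188, -0.0], [-0.0, 0.0, -1.0]]
force: [-1.3, -0.6, 2.6]
opening: 0.66
grasp_force: 30.0
```

step_arm([
  [-1,0,0,0.05,0],
  [-1,0,0,0.13,0],
  [-1,0,0,0.23,0],
  [-1,0,0,0.32,0],
  [-1,0,0,0.36,0],
  [-1,0.04,0.08,0.36,0],
  [-1,0.1,0.18,0.36,0],
  [-1,0.18,0.3,0.36,0],
  [-1,0.26,0.42,0.36,0],
  [-1,0.32,0.54,0.36,-0.02],
  [-1,0.38,0.66,0.36,-0.02],
  [-1,0.46,0.78,0.36,-0.02],
  [-1,0.52,0.89,0.36,-0.02],
  [-1,0.545,0.945,0.36,-0.02],
  [-1,0.545,0.945,0.36,-0.02],
  [-1,0.545,0.945,0.36,-0.02],
])

```text
time_s: 19.9
position: [0.626, 0.0144, 0.1171]
tcp_rot: [[-0.127, 0.992, -0.002], [0.992, 0.127, -0.001], [-0.0, -0.002, -1.0]]
force: [-0.7, 0.2, -0.5]
opening: 0.665
grasp_force: 30.0
```

```bash
python3 - <<'E'
from rig import *
import cv2
a=capture("scene")["color"][120:220,220:350,::-1];cv2.imwrite("pics/z3.png",cv2.convertScaleAbs(cv2.resize(a,None,fx=6,fy=6,interpolation=cv2.INTER_CUBIC),alpha=1.4,beta=10))
E
```

```text
(no output)
```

View pics/z3.png

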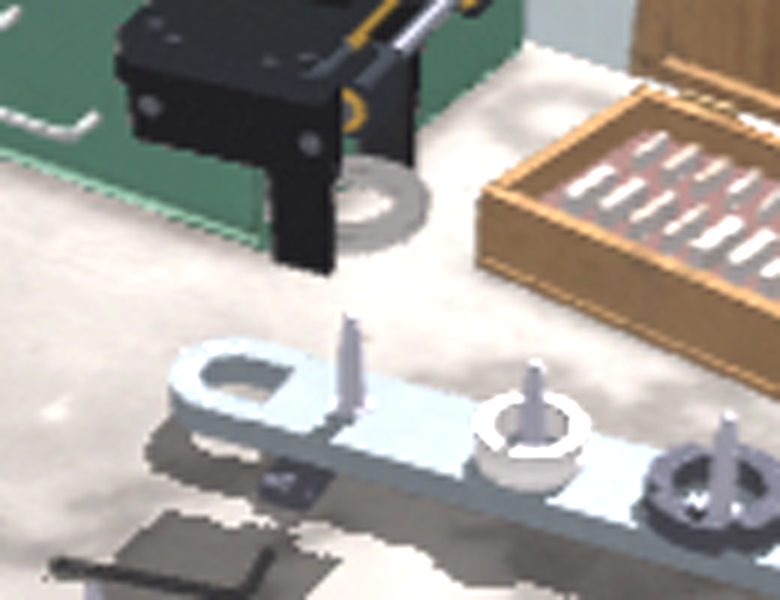

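The washer is held level, with its right edge at about (428,200). It sits slightly toward −y, so I'm adding a 2 mm correction.

step_arm([
  [-1,0,0.008,-0.08,0],
  [-1,0,0.008,-0.16,0],
  [-1,0,0.008,-0.24,0],
  [-1,0,0.008,-0.3,0],
  [-1,0,0.008,-0.33,0],
  [-1,0,0.008,-0.356,0],
  [-1,0,0.008,-0.356,0],
  [-1,0,0.008,-0.356,0],
])

```text
time_s: 20.75
position: [0.6275, 0.0168, 0.029]
tcp_rot: [[-0.126, 0.992, 0.001], [0.992, 0.126, -0.0], [-0.0, 0.001, -1.0]]
force: [-0.3, -0.2, -1.3]
opening: 0.664
grasp_force: 30.0
```

Release, rise and move clear of both views.

step_arm([
  [1,0,0,0,0],
  [1,0,0,0,0],
  [1,0,0,0,0],
  [1,0,0,0,0],
  [1,0,0,0,0],
  [1,0,0,0.1,0],
  [1,0,0,0.25,0],
  [1,0,0,0.4,0],
  [1,0,0,0.5,0],
  [1,-0.2,0.15,0.5,0],
  [1,-0.4,0.3,0.5,0],
  [1,-0.5,0.5,0.5,0],
  [1,-0.5,0.7,0.5,0],
  [1,-0.5,0.8,0.5,0],
  [1,-0.5,0.9,0.5,0],
  [1,-0.5,0.9,0.5,0],
  [1,-0.5,0.9,0.5,0],
])

```text
time_s: 22.45
position: [0.5017, 0.2423, 0.1535]
tcp_rot: [[-0.128, 0.992, -0.0], [0.992, 0.128, -0.001], [-0.001, -0.0, -1.0]]
force: [0.0, 0.5, -0.7]
opening: 0.998
grasp_force: 0.0
```

```bash
python3 look.py p6
```

```text
(no output)
```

View pics/p6.png

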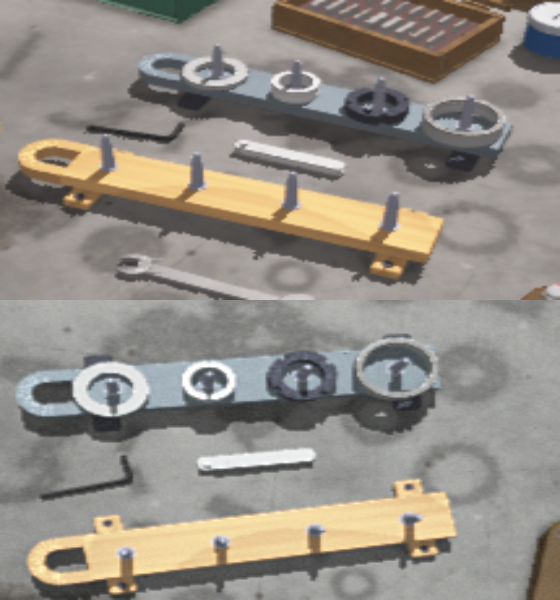

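All four parts lie flat and centred on their grey posts, in reverse order: washer (215,72), inner ring (295,87), nut (377,104) and outer ring (465,122) in the scene half.

```bash
python3 -c "
from rig import *
print(hand_in())"
```

```text
the job is handed in; nothing more can be done
None
```

The job is handed in: all four parts lie flat on the grey rack in reverse order (washer beside the holed end, then inner ring, lock nut and outer ring), released and centred by the last camera view, at about 22.5 s; the hand-in gave no verdict.

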